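Close the dry-storage jar with its wing cap

TASK

Close the jar on the bench with its black wing cap: set the cap square on the neck, turn it backwards (anticlockwise seen from above) under light pressure until it drops into the thread, then screw it down clockwise, fully home against its stop. Do not force it, let go of it at the end, and leave the other things on the bench where they are.

Things in the scene. Friction and masses are not known exactly. Their poses are not given: they have to be found in the camera images.
- cap_wing (a point): Black round screw cap, 60 mm across, 57 mm tall, 65 to 125 g, standing open side down on the 3 mm cutting mat. This point is the centre of the wing (grip bar) on its top: 46 mm long along this x, 13 mm thick along y, 28 mm tall; z is the cap's axis, up. It lies 14 mm above the cap's disc, 42.5 mm above the skirt's lower edge. The skirt is hollow: 55 mm inside, 24.5 mm deep.
- cap_pins (a point): On the cap's axis, 4 mm above the skirt's lower edge (38.5 mm below the wing's centre), at the height of four round steel pins, 6 mm thick, inside the skirt on the cap's +x, +y, -x and -y axes. They point inwards and end on a 43 mm circle. The pins run in the jar's thread.
- jar: Clear jar, 74 mm across, with a white neck, on an 88 mm grey foot fixed to the bench; origin at the centre of the foot's underside, z up. Its x and y directions say nothing about the thread. Neck and jar are rigid and do not turn: a light press of about 5 N is enough; over 35 N between cap and jar (summed over the pins) is forcing it.
- neck_mouth (a point): On the jar's axis at the neck's upper rim, 118 mm above the bench. The neck is a 40 mm tube, tapered to 35 mm over its top 4 mm, with four equal thread sectors 52 mm across round it. Where they start is not measured and differs each time. With the cap fully home the wing's centre is 19.5 mm above this point, with its pins on the lands 35.5 mm.
- neck_land (a point): On the jar's axis, 6 mm below the rim, at the level of the lands. Each 90 degree sector, anticlockwise from above: a tooth 8 degrees wide, 3.5 mm above land level; a level land of 50 degrees; an open slot of 32 degrees. Turned clockwise on the lands the pins jam on the teeth; turned backwards, at most 75 degrees from anywhere, they drop about 11 mm through the slots.
- neck_groove (a point): On the jar's axis, 16 mm below land level: where the pins' undersides end. Below the slots, grooves lead clockwise under the lands, falling 5.1 mm per radian, 50 to 68 degrees to a solid stop; 2 mm of play in height. Backwards in a slot the pins stop on the next tooth. Pins set on a tooth first step 3.5 mm down to the land; pins set over slots drop at once.
- solder_tin: Green round tin, 68 mm across, 23 mm tall, a bystander left of the cap (origin: centre of its underside).
- parts_box: Small clear lidded box with terminals, 41x59x22 mm, a bystander left of the cap (origin: centre of its underside).
- adapter_flat: Black flat adapter with a white patch, 71x45x22 mm, a bystander between cap and jar (origin: centre of its underside).
- tape_roll: Yellow tape roll lying flat, 67 mm across, 19 mm tall, a bystander behind the jar (origin: centre of its underside).
Things that resemble listed ones, but are neither listed nor needed, are in the scene too. What is shaped like the part that bears cap_wing but purple is not meant.

How it is judged:
On the way, in this order (a step that is already met when the one before it is completed fails the run):
1. the cap is lifted clear of the bench (height (world z) of cap_wing above 0.1 m), for 0.1 s.
2. the cap sits square on the neck and has dropped into the thread (z of cap_wing in the frame of neck_mouth below 0.028 m and horizontal distance between cap_wing and neck_mouth below 0.004 m and angle between cap_wing's own z axis and vertical below 0.07 rad), for 0.1 s.
At the end, for the whole second after the job is handed in: the cap is on the neck, its wing centre at most 2 mm above its fully-home height, within 4 mm of the jar's axis and tilted less than 0.07 rad, and released (z of cap_wing in the frame of neck_mouth below 0.0215 m and horizontal distance between cap_wing and neck_mouth below 0.004 m and angle between cap_wing's own z axis and vertical below 0.07 rad); the robot touches nothing.
It fails at once if the cap is forced: it is pressed on the jar with more than 35 N (contact force between cap and jar above 35 N).
It fails at once if a bystander (tin, clear box, adapter, tape roll) is moved more than 25 mm (distance of any of solder_tin, parts_box, adapter_flat, tape_roll from where it was at the start of the episode above 0.025 m).
It also fails if it takes over 64 s, if anything falls off the work surface, if the arm or the gripper's body presses on something with over 40 N, if the wrist force passes 120 N, or if a joint passes its speed limit or range.

ROBOT

A 7-joint arm with a two-finger parallel gripper is mounted at the origin on a cart in front of the work surface, level with it; the furniture and walls round the work are solid. World frame = base frame: x ahead of the robot, y to its left, z up, the work surface at z = 0. Lengths are in m, angles in rad, forces in N, time in s.
With the tool pointing down it reaches from about 0.425 to 0.875 m from the base axis. Payload 8.4 kg.
Tool frame: the origin (TCP) lies midway between the tips of the shut fingers; the grasp point (between the pads) lies env.tcp_to_grasp behind it (env.tcp_to_grasp is the distance from the TCP to the grasp point, in m); z points along the fingers, y is the line along which they close (so a half turn about z gives the same grasp; the last joint's range is limited). The gripper opens to 87 mm and grips with 3 to 60 N. Pads are 19 mm wide; open, the fingers measure 117 mm over their backs; the gripper's body (75 mm by 190 mm) begins 51 mm behind the grasp point.
Start: joints at [-1.229, 0.333, 0.04, 1.465, -0.013, 1.343, -0.059], TCP at [0.277, 0.588, 0.223] pointing down, gripper open.
Joint ranges: [-2.58, 2.58], [-0.38, 2.09], [-1.3, 1.39], [0.25, 2.4], [-1.5, 4.64], [0.08, 2.09], [-2.65, 2.65]. Speed limits (rad/s): [2.22, 2.22, 2.79, 2.79, 3.14, 3.14, 3.14].

INTERFACE

Orientations are given as [roll, pitch, yaw] about the fixed x, y, z axes, in that order (R = Rz(yaw) Ry(pitch) Rx(roll)).
In Python, from plant import telemetry, eyes, env gives the robot as it stands. The module is installed in compiled form; this text tells all that it offers.
- The arm moves only by the shell command python3 -m inch 'ROWS' [FORCE]. ROWS is a JSON object of lists of equal length, an entry for each row: "slide": the shift along the tool's x, y, z in cm, a list of three; "twist": the turn, a rotation vector about the tool's x, y, z in degrees, a list of three; "gripper": the opening in per cent of the stroke, from 0 (shut) to 100 (fully open). A call has exactly 10 rows; each row is the pose to reach, as a shift and turn from the pose commanded when the call began, along the tool's axes at that moment; what a row does not reach only later rows make up. A row lasts 1/10 s, in which the tool goes at most 50 mm and 8.59 degrees, less where a joint would pass 70% of its speed; a pose out of reach is approached as far as the arm can. A call with a gripper value outside its range is refused whole. The fingers move at their own pace and stop on an object; FORCE is the grip in N (left out, the last holds). Time passes only in rows, so rows that repeat a pose let the fingers close, or fill a call up. It gives the time, the measured TCP pose, the force, the opening and the grip force at its end, in the units of the state.
- telemetry.sense(): the state, without advancing time (a new reading comes with each control period).
- eyes.capture(name): name is "side" or "top"; returns the picture (384x512x3 uint8, blue, green, red); there is no depth.
- eyes.camera_info(name): a dict with "K" (3x3 intrinsics, pixels), "position" and "rotation" of the camera in the world. Camera axes: x right, y up, looking along -z (the intrinsics and any distortion apply to the point x, -y, -z); pixel columns grow to the right and rows downward; lengths in m; the calibration is good to about 2 mm. A picture is of the moment at which its call begins. camera_info takes no time and is no camera call.
- env.close_job(): hands the job in; it is judged then, once.
The state is a dict: "clock": time; "joint_positions": joint angles; "joint_vel": joint speeds; "effort": joint torques, N m; "ee_pos": TCP position; "tool_rot": TCP orientation; "wrist_force": force on the tool from outside, world axes, zero at the start; "wrist_torque": the same for the moment, N m; "finger_gap": finger opening in m; "grip_force": force on a finger pad.
Only numpy, scipy, OpenCV 4.12 (cv2) and the standard library are available. Lean on these libraries where they do the work, as an engineer would, in place of code of your own. Each camera call takes 0.05 s, during which the arm holds its last target. There are 200 camera calls.

## Working session

There is one attempt and no reset: what is moved stays moved. The work goes in short steps, Python scripts to look and compute and a shell command to move; the robot and the scene stay as the last step left them, time stands still between calls to the robot, and variables do not carry over. Pictures are saved under pics/ and viewed, at most 10 in all, crops included, and the job is handed in when it is done.

```bash
mkdir -p pics; python3 - <<'E'
from plant import telemetry, eyes, env
import cv2,numpy as np
print(telemetry.sense()); print(env.tcp_to_grasp)
for n in("side","top"):
    cv2.imwrite(f"pics/{n}0.png",eyes.capture(n)); print(n,eyes.camera_info(n))
E
```

```text
{'clock': 0.0, 'joint_positions': array([-1.22919053,  0.33388164,  0.03988777,  1.46626022, -0.01341302,
        1.34328999, -0.05847353]), 'joint_vel': array([-0.0028611 ,  0.00173669, -0.0002598 ,  0.00072021,  0.00119056,
       -0.00147888,  0.00109788]), 'effort': array([-1.51871927e-04, -6.56356645e+01,  1.33523472e+00, -4.03821445e+01,
       -5.97132300e-02,  4.46626113e-02,  1.38521959e-04]), 'ee_pos': array([0.27716771, 0.58743454, 0.22168378]), 'tool_rot': array([-3.14002270e+00,  9.79566729e-05,  2.70078017e+00]), 'wrist_force': array([-0.12813907,  0.11367437,  0.04598641]), 'wrist_torque': array([-0.06243144,  0.03395432, -0.00867   ]), 'grip_force': 0.0, 'finger_gap': 0.08700848549074865}
0.0187
side {'K': array([[375.62902627,   0.        , 260.02262678],
       [  0.        , 375.62902627, 184.59262824],
       [  0.        ,   0.        ,   1.        ]]), 'position': array([ 0.06638119, -0.6784705 ,  0.79003798]), 'rotation': array([ 0.85492522,  0.01864452, -0.61247458])}
top {'K': array([[497.46291147,   0.        , 259.18304804],
       [  0.        , 497.46291147, 187.00077041],
       [  0.        ,   0.        ,   1.        ]]), 'position': array([0.40036468, 0.00406424, 1.43919913]), 'rotation': array([ 0.09375511, -0.01134121, -1.56215026])}
```

View pics/side0.png

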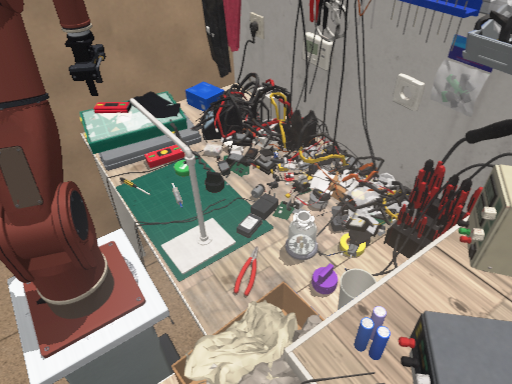

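View pics/top0.png

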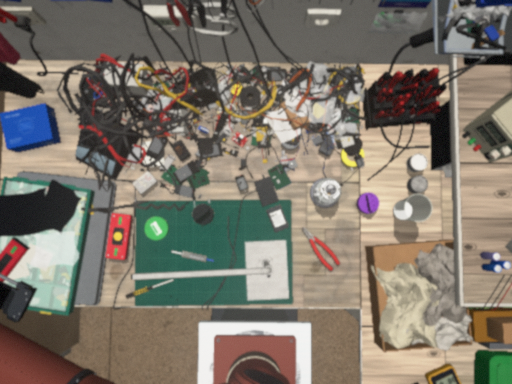

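The side view shows the black cap at about (215,182), the jar at (302,240), the purple cap at (323,280) and a lamp post from (205,238) to (190,155). The top view shows the black cap at (203,212), jar (325,193), purple cap (368,203), tin (155,228), adapter (266,190)/(278,217), and lamp arm (265,268)–(135,276).

Cap candidates in the top view:
- Black cap (203,212): chosen.
- Purple cap (368,203): wrong colour.
- Black adapters (266,190): flat.
- Black scraps near (210,148).
- Jar lid-like neck (325,193): this is the jar.

```bash
cat > h.py <<'E'
import numpy as np,cv2
from scipy.spatial.transform import Rotation as R
from plant import telemetry, eyes, env
def cam(n):
    c=eyes.camera_info(n); return c["K"],np.array(c["position"]),R.from_euler("xyz",c["rotation"]).as_matrix()
def ray(n,u,v):
    K,p,M=cam(n); d=np.linalg.inv(K)@[u,v,1]; return p,M@(d*[1,-1,-1]) 
def plane(n,u,v,z):
    p,d=ray(n,u,v); return p+d*(z-p[2])/d[2]
def tri(us,ut):
    p,d=ray("side",*us);q,e=ray("top",*ut)
    s=np.linalg.lstsq(np.c_[d,-e],q-p,rcond=None)[0]; a,b=p+d*s[0],q+e*s[1]
    return (a+b)/2,np.linalg.norm(a-b)
def proj(n,P):
    K,p,M=cam(n); x=M.T@(np.array(P)-p)*[1,-1,-1]; x=K@x; return x[:2]/x[2]
E
python3 - <<'E'
from h import *
np.set_printoptions(precision=3,suppress=True)
for nm,s,t in(("cap",(215,180),(203,212)),("jar mouth",(302,217),(325,190)),("lamp post top",(190,155),(265,268)),("lamp arm end",(130,100),(135,276))): print(nm,*tri(s,t))
for z in (0,.06): print(plane("top",203,212,z),plane("side",215,180,z))
a=cv2.imread("pics/side0.png")
b=cv2.imread("pics/top0.png")
c=np.hstack([cv2.resize(x,(390,520),interpolation=cv2.INTER_CUBIC) for x in (a[155:219,190:238],b[180:244,180:228])])
d=np.hstack([cv2.resize(x,(390,520),interpolation=cv2.INTER_CUBIC) for x in (a[200:280,270:330],b[150:230,295:355])])
cv2.imwrite("pics/c1.png",c);cv2.imwrite("pics/c2.png",d)
E
```

```text
cap [0.459 0.149 0.027] 0.003606110478227525
jar mouth [ 0.522 -0.189  0.103] 0.004439582006637525
lamp post top [ 0.322 -0.023  0.287] 0.00020979827173031232
lamp arm end [0.3   0.27  0.306] 0.007761903442098315
[0.462 0.151 0.   ] [0.471 0.179 0.   ]
[0.459 0.144 0.06 ] [0.441 0.114 0.06 ]
```

View pics/c1.png

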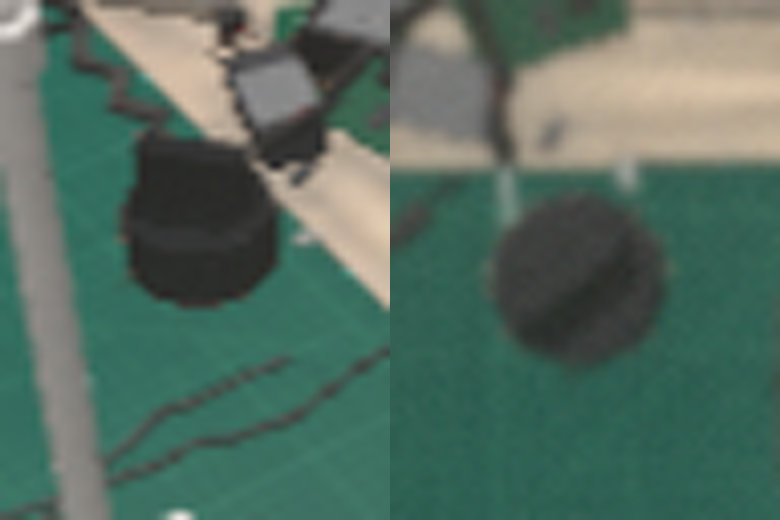

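View pics/c2.png

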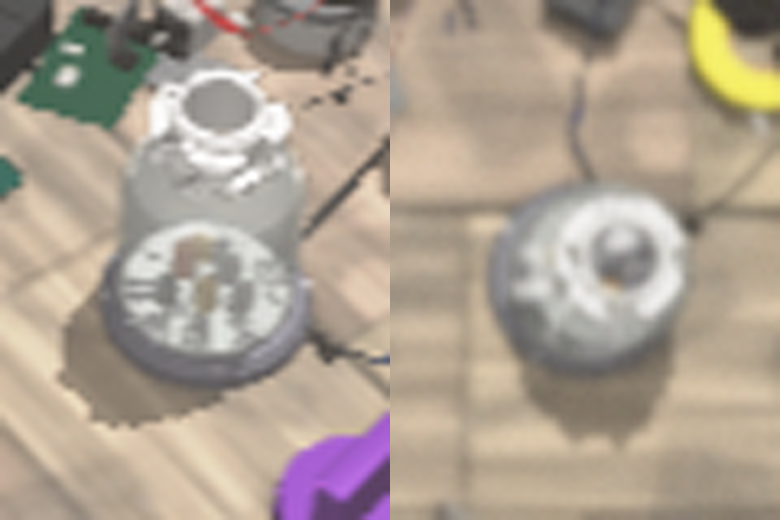

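The first crop confirms the chosen cap. It is black and round with a wing bar; the top-view disc centre is near pixel (202.7,213.8) and the wing runs lower-left to upper-right. The second crop shows the jar's white neck, with its bore centre at side (303,215.5) and top (331,189).

```bash
python3 - <<'E'
from h import *
np.set_printoptions(precision=4,suppress=True)
a=cv2.imread("pics/side0.png");b=cv2.imread("pics/top0.png")
def comp(img,m,seed):
    n,l,s,c=cv2.connectedComponentsWithStats(m.astype(np.uint8),connectivity=4); k=l[seed[1],seed[0]]; print("comp",k,s[k],c[k]); return l==k
# cap top
hsv=cv2.cvtColor(b,cv2.COLOR_BGR2HSV); m=(hsv[...,2]<88)&(hsv[...,1]<110); m[:202]=0;m[228:]=0;m[:,:188]=0;m[:,218:]=0
m=comp(b,m,(203,214)); ys,xs=np.nonzero(m); (cx,cy),r=cv2.minEnclosingCircle(np.c_[xs,ys].astype(np.float32)); print("circ",cx,cy,r)
c=(xs.mean(),ys.mean()); print("cap plane .02/.0315",plane("top",*c,.02),plane("top",*c,.0315))
g=b.max(2).astype(float); inn=m&(np.hypot(*(np.mgrid[:384,:512]-np.array([c[1],c[0]])[:,None,None]))<8.5)
w=np.clip(np.median(g[inn])-3-g,0,None)*inn; yy,xx=np.nonzero(w>0); ww=w[yy,xx]
P=np.array([plane("top",x,y,.045)[:2] for x,y in zip(xx,yy)]); mu=np.average(P,axis=0,weights=ww); C=np.cov((P-mu).T,aweights=ww); e,V=np.linalg.eigh(C); v=V[:,1]; print("dark face",mu,np.sqrt(e),np.degrees(np.arctan2(v[1],v[0])))
print(g[203:226,191:216].astype(int))
# side wing ends
f=lambda x,y:plane("side",190+x/8.125-.5,155+y/8.125-.5,.0595)
A,B=f(140,137),f(250,150); print("wing ends",A,B,np.linalg.norm(A-B),np.degrees(np.arctan2(*(B-A)[1::-1])),(A+B)/2)
f=lambda x,y,z:plane("side",190+x/8.125-.5,155+y/8.125-.5,z)
print("skirt L,R,bottom",f(123,250,.015),f(278,250,.015),f(200,306,.003))
j=tri((270+220/6.5-.5,200+105/6.5-.5),(295+235/6.5-.5,150+255/6.5-.5)); print("jar",*j)
for z in(.118,): print(plane("top",330.65,188.7,z),plane("side",303.3,215.65,z))
print("foot top",plane("top",295+200/6.5-.5,150+278/6.5-.5,.01),"foot side",plane("side",270+207/6.5-.5,200+300/6.5-.5,.012))
E
```

```text
comp 2 [192 203  23  24 385] [202.9221 214.2857]
circ 202.5454559326172 214.4545440673828 11.558433532714844
cap plane .02/.0315 [0.4544 0.1486 0.02  ] [0.4539 0.1475 0.0315]
dark face [0.4472 0.144 ] [0.0035 0.012 ] 130.11805260255494
[[ 99 103 126 136 118 101  99  96  95  92  87  86  92  85  89  92  98 110
  116 111 102  94  95  96  93]
 [ 96 101 121 136 120 104  96  91  82  79  79  79  75  71  75  79  90  94
  100  98  97  96  97  96  97]
 [101 108 121 136 124 100  90  81  73  70  69  68  62  67  69  68  75  82
   87  96  97 104  98  98  99]
 [ 97 106 121 134 120  91  74  68  67  65  65  64  66  65  65  65  64  67
   77  87  94  99  97  99  96]
 [ 99 102 112 117 101  78  67  66  64  64  68  65  66  63  61  62  62  63
   70  77  85  94  95  94  97]
 [ 97  98 100  88  74  66  63  64  64  62  63  64  65  65  63  62  63  62
   60  69  77  90  93  97  94]
 [ 95  95  89  73  67  63  64  63  66  64  64  62  63  67  67  64  65  56
   57  66  70  80  89  99  94]
 [ 94  91  79  68  64  63  65  65  63  63  60  63  64  65  62  65  58  54
   52  59  62  70  82  93  95]
 [ 93  89  74  65  65  6
[... 1229 characters left out ...]
4  99]
 [ 98 102 105 100  95  87  79  70  64  62  62  65  63  62  62  63  70  78
   83  85  92  94  92  99  98]
 [ 98 101 102 100 100  96  93  86  82  76  72  71  70  67  69  73  83  90
   93  92  95  93  91  94  96]
 [ 95  99  99  95  96  99  96  96  96  90  84  77  79  78  84  88  92  92
   94  93  96  94  92  99  96]]
wing ends [0.4409 0.1658 0.0595] [0.4708 0.134  0.0595] 0.04366427745216474 -46.74344404430715 [0.4558 0.1499 0.0595]
skirt L,R,bottom [0.4244 0.1598 0.015 ] [0.473  0.1241 0.015 ] [0.438  0.1261 0.003 ]
jar [ 0.5206 -0.1998  0.1185] 0.003064473193682179
[ 0.522  -0.2008  0.118 ] [ 0.5195 -0.1987  0.118 ]
foot top [ 0.5215 -0.2019  0.01  ] foot side [ 0.5153 -0.205   0.012 ]
```

Cap ≈ (0.455, 0.148), wing at about −48° (two views agree). Jar axis ≈ (0.521, −0.200), with the rim triangulated at 0.1185 m, as expected. Lamp arm at x≈0.31, z≈0.30: I'll swing round outside it.

```bash
cat >> h.py <<'E'
def to(*pts,yaw=None):
    s=telemetry.sense(); M=R.from_euler("xyz",s["tool_rot"]).as_matrix()
    print("t",round(s["clock"],2),"pos",np.round(s["ee_pos"],4),"rpy",np.round(np.degrees(s["tool_rot"]),2),"F",np.round(s["wrist_force"],1),"gap",round(s["finger_gap"],4),"q",np.round(s["joint_positions"],2))
    for p in pts: print(p,"slide cm",np.round(100*M.T@(np.array(p)-s["ee_pos"]),2))
    if yaw is not None: print("twist z",round(np.degrees(s["tool_rot"][2])-yaw,2))
E
python3 -c "
from h import *
to((.52,.36,.30),(.52,.25,.30),(.455,.148,.2),yaw=132)"
```

```text
t 0.1 pos [0.2772 0.5875 0.2218] rpy [-179.92    0.    154.75] F [-0.4  0.4 -0.3] gap 0.0869 q [-1.23  0.33  0.04  1.47 -0.01  1.34 -0.06]
(0.52, 0.36, 0.3) slide cm [-31.67 -10.23  -7.81]
(0.52, 0.25, 0.3) slide cm [-36.36 -20.17  -7.79]
(0.455, 0.148, 0.2) slide cm [-34.83 -32.16   2.22]
twist z 22.75
```

```bash
python3 -m inch '{"slide":[[-4,-1.3,-1],[-8,-2.6,-2],[-12,-3.9,-3],[-16,-5.2,-4],[-20,-6.5,-5],[-24,-7.8,-6],[-28,-9,-7],[-31.7,-10.2,-7.8],[-34,-15,-7.8],[-36.4,-20.2,-7.8]],"twist":[[0,0,3],[0,0,6],[0,0,9],[0,0,12],[0,0,15],[0,0,18],[0,0,21],[0,0,22.7],[0,0,22.7],[0,0,22.7]],"gripper":[45,45,45,45,45,45,45,45,45,45]}' 30
python3 -c "
from h import *
cv2.imwrite('pics/s1.png',eyes.capture('side'))
to((.455,.148,.3),(.455,.148,.1),yaw=132)"
```

```text
clock: 1.1
ee_pos: [0.5209, 0.2586, 0.2997]
tool_rot: [-3.14, 0.0, 2.304]
wrist_force: [0.9, 0.1, -0.6]
finger_gap: 0.0392
grip_force: 0.0
t 1.15 pos [0.5225 0.2482 0.3008] rpy [-179.87    0.19  131.46] F [ 4.8 -8.   0.9] gap 0.0396 q [-0.8   0.16  0.32  1.53 -0.05  1.46  0.24]
(0.455, 0.148, 0.3) slide cm [ -3.04 -11.69   0.12]
(0.455, 0.148, 0.1) slide cm [ -2.98 -11.64  20.12]
twist z -0.54
```

View pics/s1.png

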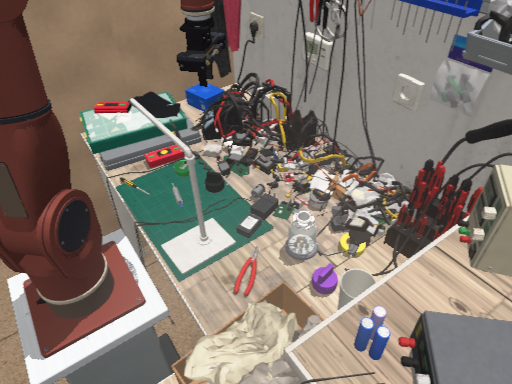

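The side view shows the arm well clear above the lamp, with the gripper at about (200,65) and the forearm out of frame above. The way to the cap is free.

```bash
python3 -m inch '{"slide":[[-0.7,-2.5,0],[-1.4,-5,0],[-2.1,-7.5,1],[-2.8,-10,3],[-3,-11.5,6],[-3,-11.7,10],[-3,-11.7,14],[-3,-11.7,18],[-3,-11.7,20],[-3,-11.7,20]],"twist":[[0,0,0],[0,0,0],[0,0,0],[0,0,0],[0,0,0],[0,0,0],[0,0,0],[0,0,0],[0,0,0],[0,0,0]],"gripper":[45,45,45,45,45,45,45,45,45,45]}'
python3 -c "
from h import *
a=eyes.capture('side');b=eyes.capture('top')
cv2.imwrite('pics/c3.png',np.hstack([cv2.resize(x,(390,520),interpolation=cv2.INTER_CUBIC) for x in (a[133:213,185:245],b[172:252,173:233])]))
to((.455,.148,.036),yaw=132)"
```

```text
clock: 2.15
ee_pos: [0.4514, 0.1586, 0.0977]
tool_rot: [-3.136, -0.001, 2.305]
wrist_force: [-0.8, -0.4, 0.3]
finger_gap: 0.0394
grip_force: 0.0
t 2.25 pos [0.4538 0.1597 0.1011] rpy [-1.7998e+02  1.0000e-02  1.3204e+02] F [-0.6  0.1  0.1] gap 0.0391 q [-0.75  0.09  0.34  2.03 -0.04  1.03  0.34]
(0.455, 0.148, 0.036) slide cm [-0.95 -0.69  6.51]
twist z 0.04
```

View pics/c3.png

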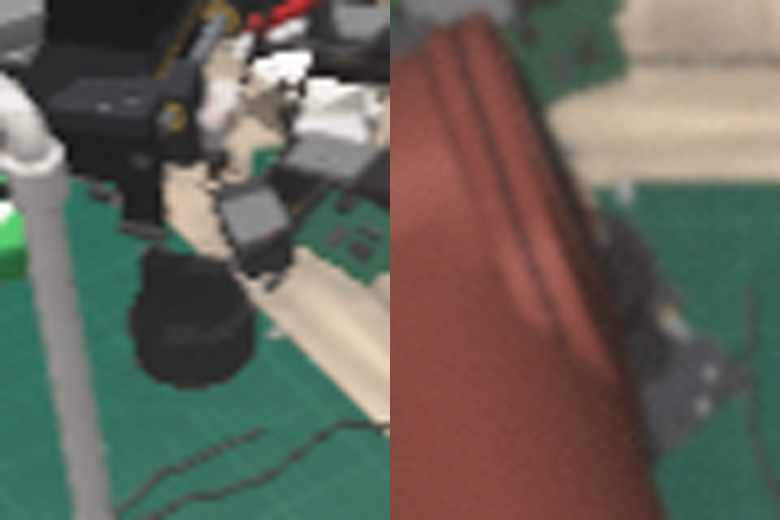

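The gripper hangs just up-left of the cap: fingertip at crop (145,225), wing top at (185,250). That agrees with the 12 mm y lag in the readout; now I'll correct and descend.

```bash
python3 -m inch '{"slide":[[-0.5,-0.4,0],[-1,-0.7,0],[-1,-0.7,0.5],[-1,-0.7,1],[-1,-0.7,1.5],[-1,-0.7,2],[-1,-0.7,2],[-1,-0.7,2],[-1,-0.7,2],[-1,-0.7,2]],"twist":[[0,0,0],[0,0,0],[0,0,0],[0,0,0],[0,0,0],[0,0,0],[0,0,0],[0,0,0],[0,0,0],[0,0,0]],"gripper":[45,45,45,45,45,45,45,45,45,45]}'
python3 -c "
from h import *
to((.455,.148,.036),yaw=132)
print(proj('side',(.455,.148,.0595)),proj('side',telemetry.sense()['ee_pos']))"
```

```text
clock: 3.25
ee_pos: [0.4552, 0.1477, 0.0807]
tool_rot: [3.141, 0.0, 2.305]
wrist_force: [0.4, 0.6, 0.9]
finger_gap: 0.0387
grip_force: 0.0
t 3.25 pos [0.4552 0.1477 0.0807] rpy [179.98   0.   132.04] F [0.4 0.6 0.9] gap 0.0387 q [-0.74  0.11  0.35  2.05 -0.05  0.98  0.37]
(0.455, 0.148, 0.036) slide cm [0.04 0.   4.47]
twist z 0.04
[213.55575499 172.57988487] [212.98723198 167.21105108]
```

```bash
python3 -m inch '{"slide":[[0,0,1],[0,0,2],[0,0,3],[0,0,3.7],[0,0,4.2],[0,0,4.5],[0,0,4.5],[0,0,4.5],[0,0,4.5],[0,0,4.5]],"twist":[[0,0,0],[0,0,0],[0,0,0],[0,0,0],[0,0,0],[0,0,0],[0,0,0],[0,0,0],[0,0,0],[0,0,0]],"gripper":[45,45,45,45,45,45,45,45,10,0]}' 35
python3 -m inch '{"slide":[[0,0,0],[0,0,0],[0,0,0],[0,0,0],[0,0,0],[0,0,0],[0,0,0],[0,0,0],[0,0,0],[0,0,0]],"twist":[[0,0,0],[0,0,0],[0,0,0],[0,0,0],[0,0,0],[0,0,0],[0,0,0],[0,0,0],[0,0,0],[0,0,0]],"gripper":[0,0,0,0,0,0,0,0,0,0]}' 35
```

```text
clock: 4.25
ee_pos: [0.4553, 0.1477, 0.0358]
tool_rot: [3.141, 0.0, 2.305]
wrist_force: [0.3, -0.3, 0.5]
finger_gap: 0.03
grip_force: 0.0
clock: 5.25
ee_pos: [0.4552, 0.1477, 0.0357]
tool_rot: [3.141, 0.0, 2.305]
wrist_force: [-0.2, 0.1, 4.3]
finger_gap: 0.0125
grip_force: 35.0
```

Gripped: gap 12.5 mm against a 13 mm wing. Lift.

```bash
python3 -m inch '{"slide":[[0,0,-0.5],[0,0,-2],[0,0,-4],[0,0,-6.5],[0,0,-9],[0,0,-11.5],[0,0,-14],[0,0,-16.5],[0,0,-18],[0,0,-18.4]],"twist":[[0,0,0],[0,0,0],[0,0,0],[0,0,0],[0,0,0],[0,0,0],[0,0,0],[0,0,0],[0,0,0],[0,0,0]],"gripper":[0,0,0,0,0,0,0,0,0,0]}'
python3 -c "
from h import *
to((.53,0.02,.22),(.521,-.2,.22),yaw=92)"
```

```text
clock: 6.25
ee_pos: [0.4556, 0.1476, 0.2211]
tool_rot: [3.139, 0.0, 2.304]
wrist_force: [-1.0, 0.4, -1.2]
finger_gap: 0.0126
grip_force: 35.0
t 6.25 pos [0.4556 0.1476 0.2211] rpy [1.7988e+02 3.0000e-02 1.3203e+02] F [-1.   0.4 -1.2] gap 0.0126 q [-0.76 -0.03  0.34  1.88  0.01  1.29  0.32]
(0.53, 0.02, 0.22) slide cm [-14.46  -3.02   0.12]
(0.521, -0.2, 0.22) slide cm [-30.2  -18.42   0.09]
twist z 40.03
```

```bash
python3 -m inch '{"slide":[[-1.5,-0.3,0],[-4,-0.8,0],[-7,-1.4,0],[-10,-2,0],[-12.5,-2.5,0],[-14.5,-3.2,0],[-16.5,-5,0],[-19,-7.5,0],[-21.5,-10,0],[-23,-11.5,0]],"twist":[[0,0,2],[0,0,5],[0,0,9],[0,0,13],[0,0,17],[0,0,21],[0,0,25],[0,0,29],[0,0,33],[0,0,36]],"gripper":[0,0,0,0,0,0,0,0,0,0]}'
python3 -c "
from h import *
to((.521,-.2,.20),yaw=92)"
```

```text
clock: 7.25
ee_pos: [0.5227, -0.1042, 0.2196]
tool_rot: [-3.141, 0.0, 1.668]
wrist_force: [0.6, -0.2, -0.8]
finger_gap: 0.013
grip_force: 35.0
t 7.25 pos [ 0.5227 -0.1042  0.2196] rpy [-1.7998e+02  3.0000e-02  9.5570e+01] F [ 0.6 -0.2 -0.8] gap 0.013 q [-0.47  0.09  0.63  1.78 -0.06  1.29  0.27]
(0.521, -0.2, 0.2) slide cm [-9.52 -1.1   1.96]
twist z 3.57
```

```bash
python3 -m inch '{"slide":[[-1.5,-0.2,0],[-3.5,-0.4,0],[-5.5,-0.6,0],[-7.5,-0.8,0.5],[-8.8,-1,1],[-9.5,-1.1,1.5],[-9.5,-1.1,2],[-9.5,-1.1,2.5],[-9.5,-1.1,3],[-9.5,-1.1,3]],"twist":[[0,0,0],[0,0,1],[0,0,2],[0,0,3],[0,0,3.5],[0,0,3.5],[0,0,3.5],[0,0,3.5],[0,0,3.5],[0,0,3.5]],"gripper":[0,0,0,0,0,0,0,0,0,0]}'
python3 -c "
from h import *
to((.521,-.2,.19),yaw=92)
a=eyes.capture('side');b=eyes.capture('top')
cv2.imwrite('pics/side4.png',a);cv2.imwrite('pics/top4.png',b)
cv2.imwrite('pics/c4.png',np.hstack([cv2.resize(x,(390,520),interpolation=cv2.INTER_CUBIC) for x in (a[180:260,270:330],b[142:238,290:362])]))"
```

```text
clock: 8.25
ee_pos: [0.5226, -0.1948, 0.1887]
tool_rot: [-3.14, -0.0, 1.617]
wrist_force: [0.8, -0.0, -1.1]
finger_gap: 0.0125
grip_force: 35.0
t 8.25 pos [ 0.5226 -0.1948  0.1887] rpy [-1.7993e+02 -3.0000e-02  9.2620e+01] F [ 0.8 -0.  -1.1] gap 0.0125 q [-0.34  0.19  0.7   1.77 -0.13  1.23  0.44]
(0.521, -0.2, 0.19) slide cm [-0.51 -0.19 -0.13]
twist z 0.62
```

View pics/c4.png

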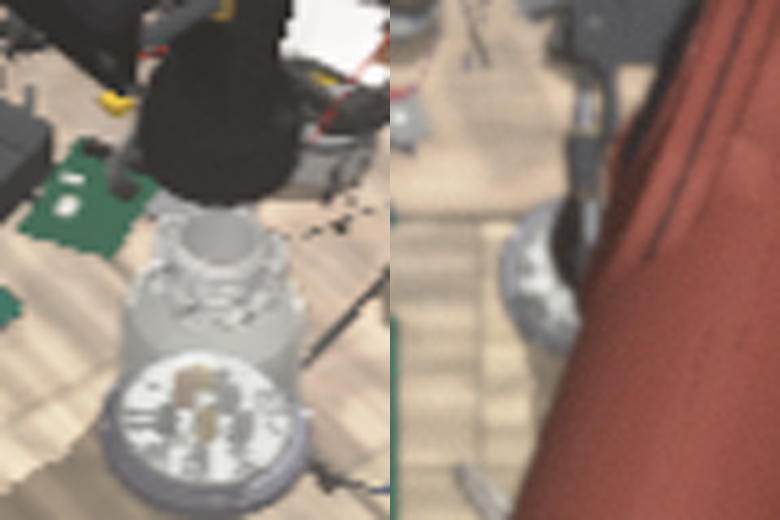

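The side crop shows the cap over the neck. The skirt limbs at crop columns 140 and 302 (centre 221) line up with the neck bore at about (219,240); in the top crop only the cap's left edge shows, at crop x≈553. I'll turn this into an offset.

```bash
python3 - <<'E'
from h import *
np.set_printoptions(precision=2,suppress=True)
a=cv2.imread("pics/side4.png")[...].max(2).astype(float);b=cv2.imread("pics/top4.png").max(2)
for r in range(192,212,2):
    xs=[c for c in range(283,322) if a[r,c]<72]; print(r,xs[0],xs[-1],(xs[0]+xs[-1])/2,end=" | ")
print(); print([ (r,[int(v) for v in b[r,312:330]]) for r in (184,188,192)])
th=np.linspace(0,2*np.pi,200)
def out(n,x,y,z0,z1,rad):
    P=np.array([proj(n,(x+rad*np.cos(t),y+rad*np.sin(t),z)) for z in(z0,z1) for t in th]); return P
zb=.1887+.0098-.0425
for n in("side","top"):
    P=out(n,.5226,-.1948,zb,zb+.0285,.03); print(n,"cap pred min/max",P.min(0),P.max(0),"centre",proj(n,(.5226,-.1948,zb+.014)))
    P=out(n,.521,-.2,.118,.118,.0175); print(n,"rim pred",P.min(0),P.max(0))
for n,x,y,z in(("side",.521,-.2,.118),("side",.531,-.2,.118),("side",.521,-.19,.118)): print(proj(n,(x,y,z)))
E
```

```text
192 285 315 300.0 | 194 288 318 303.0 | 196 292 319 305.5 | 198 292 316 304.0 | 200 291 321 306.0 | 202 283 315 299.0 | 204 292 315 303.5 | 206 291 314 302.5 | 208 295 312 303.5 | 210 289 309 299.0 | 
[(184, [211, 186, 166, 162, 164, 173, 165, 126, 79, 59, 55, 54, 60, 93, 134, 142, 106, 78]), (188, [155, 156, 169, 197, 217, 224, 194, 129, 69, 57, 57, 61, 67, 81, 82, 78, 75, 73]), (192, [157, 148, 157, 160, 184, 212, 211, 193, 141, 85, 60, 57, 68, 75, 75, 75, 78, 92])]
side cap pred min/max [291.74 186.21] [317.57 211.99] centre [304.48 198.98]
side rim pred [297.03 210.68] [311.2  220.82]
top cap pred min/max [319.06 174.35] [344.13 198.67] centre [331.44 186.63]
top rim pred [323.81 182.56] [336.89 195.61]
[304.11 215.68]
[307.19 213.98]
[301.51 213.36]
```

The cap and the rim show the same image bias of under 1 px, so the jar at (0.521, −0.200) in robot coordinates holds. Centre, then come down to just above the rim.

```bash
python3 -m inch '{"slide":[[-0.2,-0.1,0],[-0.4,-0.2,0],[-0.5,-0.2,0],[-0.5,-0.2,0],[-0.5,-0.2,0.5],[-0.5,-0.2,1],[-0.5,-0.2,1.5],[-0.5,-0.2,2],[-0.5,-0.2,2.5],[-0.5,-0.2,3]],"twist":[[0,0,0],[0,0,0],[0,0,0],[0,0,0],[0,0,0],[0,0,0],[0,0,0],[0,0,0],[0,0,0],[0,0,0]],"gripper":[0,0,0,0,0,0,0,0,0,0]}'
python3 -c "
from h import *
to((.521,-.2,.15),yaw=92)"
```

```text
clock: 9.35
ee_pos: [0.521, -0.2009, 0.159]
tool_rot: [-3.141, 0.0, 1.615]
wrist_force: [0.8, -0.6, -1.0]
finger_gap: 0.0131
grip_force: 35.0
t 9.35 pos [ 0.521  -0.2009  0.159 ] rpy [-179.98    0.     92.54] F [ 0.8 -0.6 -1. ] gap 0.0131 q [-0.32  0.22  0.7   1.8  -0.15  1.17  0.47]
(0.521, -0.2, 0.15) slide cm [0.09 0.01 0.9 ]
twist z 0.54
```

```bash
python3 -m inch '{"slide":[[0.1,0,0.2],[0.1,0,0.4],[0.1,0,0.6],[0.1,0,0.75],[0.1,0,0.85],[0.1,0,0.95],[0.1,0,1.05],[0.1,0,1.1],[0.1,0,1.1],[0.1,0,1.1]],"twist":[[0,0,0],[0,0,0],[0,0,0],[0,0,0],[0,0,0],[0,0,0],[0,0,0],[0,0,0],[0,0,0],[0,0,0]],"gripper":[0,0,0,0,0,0,0,0,0,0]}'
```

```text
clock: 10.35
ee_pos: [0.521, -0.2, 0.1486]
tool_rot: [3.142, 0.0, 1.615]
wrist_force: [-0.8, -0.6, -0.3]
finger_gap: 0.0129
grip_force: 35.0
```

```bash
python3 -m inch '{"slide":[[0,0,0.05],[0,0,0.1],[0,0,0.15],[0,0,0.2],[0,0,0.2],[0,0,0.2],[0,0,0.2],[0,0,0.2],[0,0,0.2],[0,0,0.2]],"twist":[[0,0,0],[0,0,0],[0,0,0],[0,0,0],[0,0,0],[0,0,0],[0,0,0],[0,0,0],[0,0,0],[0,0,0]],"gripper":[0,0,0,0,0,0,0,0,0,0]}'
```

```text
clock: 11.35
ee_pos: [0.521, -0.2, 0.1466]
tool_rot: [3.142, 0.0, 1.615]
wrist_force: [0.7, 0.3, -0.5]
finger_gap: 0.0124
grip_force: 35.0
```

```bash
python3 -m inch '{"slide":[[0,0,0.03],[0,0,0.06],[0,0,0.09],[0,0,0.12],[0,0,0.15],[0,0,0.18],[0,0,0.2],[0,0,0.2],[0,0,0.2],[0,0,0.2]],"twist":[[0,0,0],[0,0,0],[0,0,0],[0,0,0],[0,0,0],[0,0,0],[0,0,0],[0,0,0],[0,0,0],[0,0,0]],"gripper":[0,0,0,0,0,0,0,0,0,0]}'
```

```text
clock: 12.35
ee_pos: [0.521, -0.2, 0.1447]
tool_rot: [3.141, 0.0, 1.615]
wrist_force: [0.1, -1.1, 0.0]
finger_gap: 0.0126
grip_force: 35.0
```

```bash
python3 -m inch '{"slide":[[0,0,0.02],[0,0,0.04],[0,0,0.06],[0,0,0.08],[0,0,0.1],[0,0,0.1],[0,0,0.1],[0,0,0.1],[0,0,0.1],[0,0,0.1]],"twist":[[0,0,0],[0,0,0],[0,0,0],[0,0,0],[0,0,0],[0,0,0],[0,0,0],[0,0,0],[0,0,0],[0,0,0]],"gripper":[0,0,0,0,0,0,0,0,0,0]}'
```

```text
clock: 13.35
ee_pos: [0.5207, -0.2001, 0.1434]
tool_rot: [-3.141, 0.0, 1.615]
wrist_force: [-0.9, -2.1, -2.1]
finger_gap: 0.0122
grip_force: 35.0
```

```bash
python3 -m inch '{"slide":[[0,0,0.02],[0,0,0.04],[0,0,0.06],[0,0,0.08],[0,0,0.1],[0,0,0.1],[0,0,0.1],[0,0,0.1],[0,0,0.1],[0,0,0.1]],"twist":[[0,0,0],[0,0,0],[0,0,0],[0,0,0],[0,0,0],[0,0,0],[0,0,0],[0,0,0],[0,0,0],[0,0,0]],"gripper":[0,0,0,0,0,0,0,0,0,0]}'
```

```text
clock: 14.35
ee_pos: [0.521, -0.2001, 0.1426]
tool_rot: [3.142, 0.0, 1.615]
wrist_force: [-3.1, -4.0, 0.7]
finger_gap: 0.0131
grip_force: 35.0
```

Lateral force of (−3,−4) N: the neck is slightly to −x, −y. I'll yield towards it and lower a little.

```bash
python3 -m inch '{"slide":[[-0.03,-0.03,0],[-0.06,-0.05,0],[-0.08,-0.07,0],[-0.08,-0.07,0],[-0.08,-0.07,0.02],[-0.08,-0.07,0.04],[-0.08,-0.07,0.05],[-0.08,-0.07,0.05],[-0.08,-0.07,0.05],[-0.08,-0.07,0.05]],"twist":[[0,0,0],[0,0,0],[0,0,0],[0,0,0],[0,0,0],[0,0,0],[0,0,0],[0,0,0],[0,0,0],[0,0,0]],"gripper":[0,0,0,0,0,0,0,0,0,0]}'
```

```text
clock: 15.35
ee_pos: [0.5204, -0.2007, 0.142]
tool_rot: [3.142, -0.0, 1.615]
wrist_force: [0.3, 0.2, -1.3]
finger_gap: 0.0131
grip_force: 35.0
```

```bash
python3 -m inch '{"slide":[[0,0,0.02],[0,0,0.04],[0,0,0.06],[0,0,0.08],[0,0,0.1],[0,0,0.1],[0,0,0.1],[0,0,0.1],[0,0,0.1],[0,0,0.1]],"twist":[[0,0,0],[0,0,0],[0,0,0],[0,0,0],[0,0,0],[0,0,0],[0,0,0],[0,0,0],[0,0,0],[0,0,0]],"gripper":[0,0,0,0,0,0,0,0,0,0]}'
```

```text
clock: 16.35
ee_pos: [0.5203, -0.2008, 0.1411]
tool_rot: [3.142, 0.0, 1.615]
wrist_force: [0.1, 0.4, -1.5]
finger_gap: 0.0126
grip_force: 35.0
```

```bash
python3 -m inch '{"slide":[[0,0,0.03],[0,0,0.06],[0,0,0.09],[0,0,0.12],[0,0,0.15],[0,0,0.18],[0,0,0.2],[0,0,0.2],[0,0,0.2],[0,0,0.2]],"twist":[[0,0,0],[0,0,0],[0,0,0],[0,0,0],[0,0,0],[0,0,0],[0,0,0],[0,0,0],[0,0,0],[0,0,0]],"gripper":[0,0,0,0,0,0,0,0,0,0]}'
```

```text
clock: 17.35
ee_pos: [0.5203, -0.2008, 0.1391]
tool_rot: [3.142, 0.0, 1.615]
wrist_force: [0.3, -0.5, -2.2]
finger_gap: 0.0126
grip_force: 35.0
```

```bash
python3 -m inch '{"slide":[[0,0,0.03],[0,0,0.06],[0,0,0.09],[0,0,0.12],[0,0,0.15],[0,0,0.18],[0,0,0.21],[0,0,0.24],[0,0,0.27],[0,0,0.3]],"twist":[[0,0,0],[0,0,0],[0,0,0],[0,0,0],[0,0,0],[0,0,0],[0,0,0],[0,0,0],[0,0,0],[0,0,0]],"gripper":[0,0,0,0,0,0,0,0,0,0]}'
```

```text
clock: 18.35
ee_pos: [0.5203, -0.2008, 0.136]
tool_rot: [-3.142, 0.0, 1.615]
wrist_force: [-0.4, -0.0, -2.0]
finger_gap: 0.0126
grip_force: 35.0
```

No resistance 7 mm below land level: the pins were set over slots and are dropping straight in. Feel for the slot floor.

```bash
python3 -m inch '{"slide":[[0,0,0.03],[0,0,0.06],[0,0,0.09],[0,0,0.12],[0,0,0.15],[0,0,0.18],[0,0,0.2],[0,0,0.22],[0,0,0.22],[0,0,0.22]],"twist":[[0,0,0],[0,0,0],[0,0,0],[0,0,0],[0,0,0],[0,0,0],[0,0,0],[0,0,0],[0,0,0],[0,0,0]],"gripper":[0,0,0,0,0,0,0,0,0,0]}'
```

```text
clock: 19.35
ee_pos: [0.5203, -0.2008, 0.1339]
tool_rot: [-3.142, 0.0, 1.615]
wrist_force: [-0.3, 0.6, -1.4]
finger_gap: 0.013
grip_force: 35.0
```

```bash
python3 -c "
from h import *
a=eyes.capture('side');cv2.imwrite('pics/c5.png',cv2.resize(a[180:260,270:330],(390,520),interpolation=cv2.INTER_CUBIC))"
```

```text
(no output)
```

View pics/c5.png

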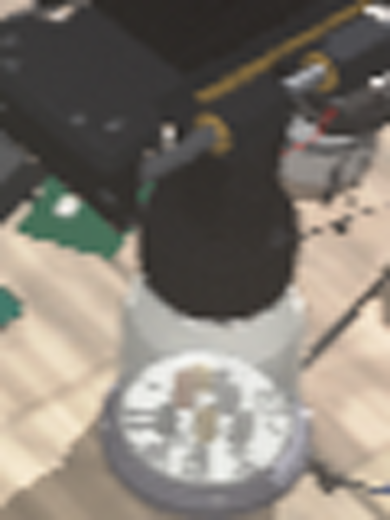

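The side crop shows the skirt swallowing the white neck, its lower edge at crop (218,320), square on the jar shoulder. Now touch the slot floor.

```bash
python3 -m inch '{"slide":[[0,0,0.02],[0,0,0.04],[0,0,0.06],[0,0,0.08],[0,0,0.1],[0,0,0.1],[0,0,0.1],[0,0,0.1],[0,0,0.1],[0,0,0.1]],"twist":[[0,0,0],[0,0,0],[0,0,0],[0,0,0],[0,0,0],[0,0,0],[0,0,0],[0,0,0],[0,0,0],[0,0,0]],"gripper":[0,0,0,0,0,0,0,0,0,0]}'; python3 -c "
from h import *
s=telemetry.sense();print(s['wrist_force'],s['wrist_torque'])"
```

```text
clock: 20.4
ee_pos: [0.5205, -0.2008, 0.1334]
tool_rot: [3.141, -0.0, 1.615]
wrist_force: [-1.6, 1.7, 6.7]
finger_gap: 0.0129
grip_force: 35.0
[-1.55523297  1.73343244  6.70729355] [ 0.17802059  0.60020377 -0.01284931]
```

Floor felt at 0.1335 with 8 N of press. Turn clockwise: 12° first, without lowering.

```bash
python3 -m inch '{"slide":[[0,0,0],[0,0,0],[0,0,0],[0,0,0],[0,0,0],[0,0,0],[0,0,0],[0,0,0],[0,0,0],[0,0,0]],"twist":[[0,0,1.5],[0,0,3],[0,0,4.5],[0,0,6],[0,0,7.5],[0,0,9],[0,0,10.5],[0,0,12],[0,0,12],[0,0,12]],"gripper":[0,0,0,0,0,0,0,0,0,0]}'; python3 -c "
from h import *
to();s=telemetry.sense();print(s['wrist_torque'])"
```

```text
clock: 21.4
ee_pos: [0.52, -0.2008, 0.1326]
tool_rot: [-3.141, 0.0, 1.406]
wrist_force: [-0.4, -0.0, -0.5]
finger_gap: 0.0128
grip_force: 35.0
t 21.4 pos [ 0.52   -0.2008  0.1326] rpy [-1.7996e+02  1.0000e-02  8.0550e+01] F [-0.4 -0.  -0.5] gap 0.0128 q [-0.34  0.25  0.73  1.84 -0.19  1.12  0.29]
[-0.10228705  0.05408816  0.02369533]
```

```bash
python3 -m inch '{"slide":[[0,0,0.02],[0,0,0.04],[0,0,0.06],[0,0,0.08],[0,0,0.1],[0,0,0.12],[0,0,0.14],[0,0,0.16],[0,0,0.18],[0,0,0.18]],"twist":[[0,0,2.2],[0,0,4.4],[0,0,6.6],[0,0,8.8],[0,0,11],[0,0,13.2],[0,0,15.4],[0,0,17.6],[0,0,20],[0,0,20]],"gripper":[0,0,0,0,0,0,0,0,0,0]}'; python3 -c "
from h import *
to();s=telemetry.sense();print(s['wrist_torque'])"
```

```text
clock: 22.4
ee_pos: [0.5199, -0.2009, 0.1308]
tool_rot: [-3.141, 0.001, 1.056]
wrist_force: [-0.9, -1.5, -1.5]
finger_gap: 0.0127
grip_force: 35.0
t 22.4 pos [ 0.5199 -0.2009  0.1308] rpy [-1.7997e+02  3.0000e-02  6.0510e+01] F [-0.9 -1.5 -1.5] gap 0.0127 q [-0.38  0.27  0.79  1.84 -0.21  1.12 -0.04]
[-0.19776767  0.22705017 -0.06094284]
```

```bash
python3 -m inch '{"slide":[[0,0,0.02],[0,0,0.04],[0,0,0.06],[0,0,0.08],[0,0,0.1],[0,0,0.12],[0,0,0.14],[0,0,0.16],[0,0,0.18],[0,0,0.18]],"twist":[[0,0,2.2],[0,0,4.4],[0,0,6.6],[0,0,8.8],[0,0,11],[0,0,13.2],[0,0,15.4],[0,0,17.6],[0,0,20],[0,0,20]],"gripper":[0,0,0,0,0,0,0,0,0,0]}'; python3 -c "
from h import *
to();s=telemetry.sense();print(s['wrist_torque'])"
```

```text
clock: 23.4
ee_pos: [0.5195, -0.201, 0.129]
tool_rot: [-3.141, 0.001, 0.708]
wrist_force: [-2.6, -0.1, 0.7]
finger_gap: 0.0125
grip_force: 35.0
t 23.4 pos [ 0.5195 -0.201   0.129 ] rpy [-1.7995e+02  7.0000e-02  4.0560e+01] F [-2.6 -0.1  0.7] gap 0.0125 q [-0.43  0.28  0.85  1.84 -0.23  1.12 -0.36]
[-0.26261183  0.85191186 -0.03739833]
```

```bash
python3 -m inch '{"slide":[[-0.02,-0.02,0],[-0.04,-0.03,0.01],[-0.04,-0.03,0.02],[-0.04,-0.03,0.03],[-0.04,-0.03,0.04],[-0.04,-0.03,0.05],[-0.04,-0.03,0.06],[-0.04,-0.03,0.07],[-0.04,-0.03,0.07],[-0.04,-0.03,0.07]],"twist":[[0,0,0],[0,0,1],[0,0,2],[0,0,3],[0,0,4],[0,0,5],[0,0,6],[0,0,7],[0,0,7],[0,0,7]],"gripper":[0,0,0,0,0,0,0,0,0,0]}'; python3 -c "
from h import *
to();s=telemetry.sense();print(s['wrist_torque'])"
```

```text
clock: 24.4
ee_pos: [0.5194, -0.2009, 0.1285]
tool_rot: [-3.141, 0.001, 0.585]
wrist_force: [-5.4, -1.3, 0.3]
finger_gap: 0.0129
grip_force: 35.0
t 24.4 pos [ 0.5194 -0.2009  0.1285] rpy [-1.7997e+02  4.0000e-02  3.3490e+01] F [-5.4 -1.3  0.3] gap 0.0129 q [-0.45  0.29  0.87  1.85 -0.24  1.12 -0.48]
[-0.42813887  1.55863405  0.02426364]
```

The side force grows as the grip's small offset turns; follow it 0.7 mm in −x and continue gently.

```bash
python3 -m inch '{"slide":[[-0.03,-0.02,0],[-0.06,-0.04,0],[-0.06,-0.04,0],[-0.06,-0.04,0.01],[-0.06,-0.04,0.02],[-0.06,-0.04,0.03],[-0.06,-0.04,0.04],[-0.06,-0.04,0.04],[-0.06,-0.04,0.04],[-0.06,-0.04,0.04]],"twist":[[0,0,0],[0,0,0],[0,0,0],[0,0,1],[0,0,2],[0,0,3],[0,0,4],[0,0,4],[0,0,4],[0,0,4]],"gripper":[0,0,0,0,0,0,0,0,0,0]}'; python3 -c "
from h import *
to();s=telemetry.sense();print(s['wrist_torque'])"
```

```text
clock: 25.4
ee_pos: [0.5183, -0.2006, 0.1281]
tool_rot: [-3.14, 0.001, 0.515]
wrist_force: [-7.3, -0.5, 3.4]
finger_gap: 0.0127
grip_force: 35.1
t 25.4 pos [ 0.5183 -0.2006  0.1281] rpy [-1.7992e+02  7.0000e-02  2.9510e+01] F [-7.3 -0.5  3.4] gap 0.0127 q [-0.46  0.29  0.88  1.85 -0.25  1.12 -0.54]
[-0.14886219  2.09203156  0.42585192]
```

Torque has risen to 0.43 N m and TCP z = 0.1281 (home ≈ 0.1277): the stop is reached without forcing. Release and rise straight up.

```bash
python3 -m inch '{"slide":[[0,0,0],[0,0,0],[0,0,0],[0,0,0],[0,0,0],[0,0,0],[0,0,0],[0,0,0],[0,0,0],[0,0,0]],"twist":[[0,0,0],[0,0,0],[0,0,0],[0,0,0],[0,0,0],[0,0,0],[0,0,0],[0,0,0],[0,0,0],[0,0,0]],"gripper":[20,45,45,45,45,45,45,45,45,45]}'
python3 -m inch '{"slide":[[0,0,-0.3],[0,0,-1],[0,0,-2],[0,0,-4],[0,0,-6],[0,0,-8],[0,0,-10],[0,0,-11],[0,0,-12],[0,0,-12]],"twist":[[0,0,0],[0,0,0],[0,0,0],[0,0,0],[0,0,0],[0,0,0],[0,0,0],[0,0,0],[0,0,0],[0,0,0]],"gripper":[45,45,45,45,45,45,45,45,45,45]}'
python3 -c "
from h import *
to((.45,.1,.3))
a=eyes.capture('side');cv2.imwrite('pics/c6.png',cv2.resize(a[180:260,270:330],(390,520),interpolation=cv2.INTER_CUBIC))
zb=.118+.0195-.0425
P=np.array([proj('side',(.5203+.03*np.cos(t),-.2008+.03*np.sin(t),zb)) for t in np.linspace(0,6.28,99)]);q=(P.max(0)-[269.5,179.5])*6.5;print('expected skirt bottom row',q[1],'cols',(P.min(0)[0]-269.5)*6.5,q[0])"
```

```text
clock: 26.4
ee_pos: [0.5191, -0.2008, 0.1282]
tool_rot: [3.142, 0.0, 0.516]
wrist_force: [-0.7, 0.2, -0.0]
finger_gap: 0.0393
grip_force: 0.0
clock: 27.4
ee_pos: [0.5195, -0.201, 0.2492]
tool_rot: [3.141, -0.001, 0.516]
wrist_force: [0.2, -0.2, -0.4]
finger_gap: 0.039
grip_force: 0.0
t 27.4 pos [ 0.5195 -0.201   0.2492] rpy [ 1.7995e+02 -8.0000e-02  2.9540e+01] F [ 0.2 -0.2 -0.4] gap 0.039 q [-0.52  0.16  0.92  1.69 -0.13  1.35 -0.63]
(0.45, 0.1, 0.3) slide cm [  8.8  -29.61  -5.09]
expected skirt bottom row 336.6970611189134 cols 143.87259686399346 299.4029278559499
```

View pics/c6.png

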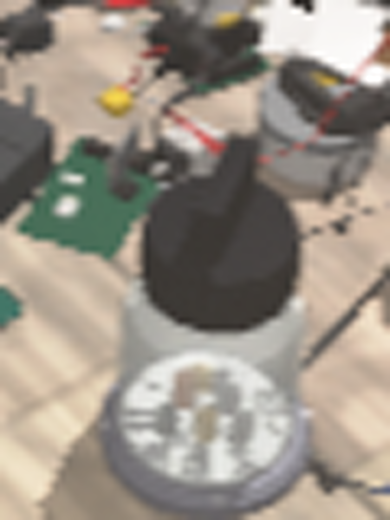

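The side crop shows the released cap standing square on the jar. The skirt edge is at crop row ≈330, against about 332 expected for fully home once the image bias seen earlier is allowed for, and the gripper is clear. Hand in.

```bash
python3 -c "
from plant import env
print(env.close_job())"
```

```text
the job is handed in; nothing more can be done
None
```

The jar is closed and handed in at 27 s: the cap was set over the slots, dropped straight in without the backwards turn, and was screwed clockwise to its stop (about 0.4 mm above my computed fully-home height); I released it, and no verdict came back.

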